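# Pry the spring ring off the blade spindle with the hooked pick

## Robot

A 7-joint arm with a two-finger parallel gripper is mounted at the origin on a cart in front of the work surface, level with it; the furniture and walls round the work are solid. World frame = base frame: x ahead of the robot, y to its left, z up, the work surface at z = 0. Lengths are in m, angles in rad, forces in N, time in s.
With the tool pointing down it reaches from about 0.425 to 0.925 m from the base axis. Payload 6.8 kg.
Tool frame: the origin (TCP) lies at the very end of the fingers, on their centre line; the grasp point (between the pads) lies 19 mm behind it (r.tcp_to_grasp is the distance from the TCP to the grasp point, in m); z points along the fingers, y is the line along which they close (so a half turn about z gives the same grasp; the last joint's range is limited). The gripper opens to 85 mm and grips with 20 to 120 N. Pads are 22 mm wide; open, the fingers measure 114 mm over their backs; the gripper's body (76 mm by 85 mm) begins 54 mm behind the grasp point. The pads swing forward as they close: fully open they stand 13 mm farther back than shut.
Start: joints at [1.115, 0.477, 0.022, 1.555, -0.011, 1.109, -0.083], TCP at [0.23, -0.635, 0.231] pointing down, gripper open.
Joint ranges: [-2.96, 2.96], [-0.34, 2.1], [-1.41, 1.46], [0.24, 2.44], [-1.37, 4.51], [0.17, 1.92], [-2.96, 2.96]. Speed limits (rad/s): [2.39, 2.39, 3.14, 3.14, 3.14, 3.14, 3.14].

## Interface

Orientations are given as a rotation vector (axis times angle).
In Python, from bench import r gives the robot as it stands.
- The arm moves only by the tool step_arm, never from a script. Its argument "moves" is a list of rows, each a list of 7 numbers: the shift along the tool's x, y, z in mm, then the turn, a rotation vector about the tool's x, y, z in rad, then the finger opening in mm, from 0 to 85.4. A call has 1 to 8 rows; each row is the pose to reach, as a shift and turn from the pose commanded when the call began, along the tool's axes at that moment; what a row does not reach only later rows make up. A row lasts 1/10 s, in which the tool goes at most 50 mm and 8.59 degrees, less where a joint would pass 70% of its speed; a pose out of reach is approached as far as the arm can. A call with a gripper value outside its range is refused whole. The fingers move at their own pace and stop on an object; "grip_force" is the grip in N (left out, the last holds). Time passes only in rows, so rows that repeat a pose let the fingers close. It gives the time, the measured TCP pose, the force, the opening and the grip force at its end, in the units of the state.
- r.get_obs(): the state, without advancing time (a new reading comes with each control period).
- r.grab_frame(name): name is "scene" or "top" or "wrist"; returns a dict with "image" (384x512x3 uint8, red, green, blue), "depth" (384x512 float32, m along the optical axis (not along the pixel's ray), 0 where there is no reading), "mtx" (3x3 intrinsics, pixels), "rvec" (rotation vector, rad) and "tvec" (3), from world to camera coordinates, as OpenCV has them. Camera axes: x right, y down, z forward; pixel columns grow to the right and rows downward; lengths in m; the calibration is good to about 2 mm. A picture is of the moment at which its call begins.
- r.hand_in(): hands the job in; it is judged then, once.
The state is a dict: "clock": time; "joints": joint angles; "qvel": joint speeds; "tau": joint torques, N m; "tcp_pos": TCP position; "orientation": TCP orientation; "contact_force": force on the tool from outside, world axes, zero at the start; "moment": the same for the moment, N m; "grip_width": finger opening in m; "gripper_force": force on a finger pad.
Only numpy, scipy, OpenCV 4.12 (cv2) and the standard library are available. Lean on these libraries where they do the work, as an engineer would, in place of code of your own. Each camera call takes 0.05 s, during which the arm holds its last target. There are 200 camera calls.

## Task

Take the hooked pick out of its black block, put its hook down into the swivelling pull loop of the wire spring ring on the blade unit's spindle, and gently and slowly pry the ring straight out of its groove until it snaps off the spindle, feeling your way without forcing anything or touching the ring with the gripper. Leave the ring lying flat on the blade disc, clear of the spindle and inside the pan, and stand the pick back in its block; do not move the ramekin or the timer.

Things in the scene. Friction and masses are not known exactly. Their poses are not given: they have to be found in the camera images.
- unit: Blade unit of the ice shaver, fixed: round white plastic pan, 172 mm across, rim 50 mm high, 4 mm wall. In it a flat steel blade disc, 158 mm across, its top 39 mm above the origin; on the disc's axis stands the spindle. Origin: centre of the pan's underside, on the worktop; z up.
- spindle (a point): On the spindle's vertical axis, at mid-height of its ring groove, 50 mm above the worktop, 11 mm above the disc. From the disc up: collar 22 mm in diameter, 8 mm high; groove 14 mm in diameter, 6 mm high; head 22 mm in diameter, 7 mm high (top 60 mm above the worktop). It does not turn; a small key in the ring's mouth keeps the ring from turning too.
- ring_centre (a point): Centre of the ring, at the start on the spindle's axis in the groove; axes of clip. The flat pull loop (19.6 mm wide, 3.6 mm thick) swivels about a vertical pin 13.5 mm from here along -x, up to 0.95 rad either way; its angle is NOT measured: look or feel. Its opening is 11 mm long (5 to 16 mm from the pin) and 8.4 mm wide; it turns with 3-4 N. Top 10-12, underside 7-9 mm over disc.
- handle (a point): Grip point of the hooked pick, on the handle's axis, 70 mm above the tip. The handle is wood, square, 22 x 22 mm, from 44 to 120 mm above the tip, its sides along the pick's own x and y; under it a steel guard plate 32 x 32 mm (40 to 44 mm above the tip). Axes: z up along the handle; the hook's toe points along -x.
- pick_tip (a point): Lowest point of the pick, on the shank's axis; same axes as handle. The toe, a round bar 4.4 mm thick at the bottom, reaches 4.5 mm from this axis along the pick's -x; the shank reaches 2.5 mm the other way.
- block: Tool block, fixed while you work: black plastic, 64 x 64 x 50 mm on a 76 mm square foot, with a square hole down through its middle. Origin: centre of its underside, on the worktop; z up, sides along x and y.
- socket (a point): Centre of the mouth of the hole in the block's top, 50 mm above the worktop; the hole is 20 x 20 mm, slightly chamfered, sides along the block's x and y. The pick stands with its plug in it and its guard plate on the block's top: its tip is then 40 mm below this point. Any quarter turn fits.
- ramekin: White ribbed ramekin, 69 mm across, 46 mm high, loose; not part of the job, do not move it. Origin: centre of its underside.
- timer: White kitchen timer with a round dial on top, 68 x 68 x 38 mm, loose; not part of the job, do not move it. Origin: centre of its underside.
- clip: The spring ring (loose, 50 g, 5 mm round dark steel wire, 46 x 27 mm, level), origin = ring_centre, z up. Its open mouth points along its own +x, its swivelling pull loop roughly along -x. It comes out along its -x only: slow pull (10 mm/s) rises to 10-12 N in 2 mm, more if fast; over 15 N may bend it. After 6 mm the arms snap free, it jumps some 10 mm on and drops 8 mm to the disc.
- pick: The hooked pick (loose, about 100 g), standing upright in the block, hook down; origin = pick_tip, same axes. Below its guard plate a square plug 16 x 16 mm (26 to 40 mm above the tip), then a round steel shank 5 mm thick down to the tip.
There are look-alikes about, which are no part of the job. Leave any blue, green or turquoise look-alike of the pick alone.

How it is judged:
On the way, in this order (a step that is already met when the one before it is completed fails the run):
1. the pick is lifted out of its block (z of pick_tip in the frame of block above 0.06 m), for 0.2 s.
2. the hook, down in the loop (tip below the loop), pulls on the ring while the ring is still on the spindle (contact force between pick and clip above 3 N and horizontal distance between ring_centre and spindle below 0.01 m and z of pick_tip in the frame of unit below 0.046 m), for 0.1 s.
3. the ring is off the spindle (horizontal distance between ring_centre and spindle above 0.02 m), for 0.2 s.
At the end, for the whole second after the job is handed in: The ring lies flat (within about 9 degrees) and still on the blade disc inside the pan, its centre more than 24 mm from the spindle's axis, and the pick stands still and upright in its block, guard plate down on the block's top (within 4 mm), released (horizontal distance between ring_centre and spindle between 0.024 and 0.075 m and z of ring_centre in the frame of unit between 0.038 and 0.045 m and angle between ring_centre's own z axis and vertical below 0.15 rad and linear speed of each of clip, pick below 0.02 m/s and horizontal distance between pick_tip and socket below 0.006 m and z of pick_tip in the frame of block below 0.014 m and angle between handle's own z axis and vertical below 0.1 rad); the robot touches nothing.
It fails at once if the pick pushes on the blade unit with more than 22 N (contact force between pick and unit above 22 N).
It fails at once if the pick pushes or pulls on the ring with more than 17 N (contact force between pick and clip above 17 N).
It fails at once if the gripper or arm touches the ring (contact force between any of the fingers, the arm and clip above 0.5 N).
It fails at once if the ring leaves the pan (horizontal distance between ring_centre and spindle above 0.085 m).
It fails at once if the ramekin or the timer is moved more than 20 mm (distance of any of ramekin, timer from where it was at the start of the episode above 0.02 m).
It also fails if it takes over 72 s, if anything falls off the work surface, if the arm or the gripper's body presses on something with over 40 N, if the wrist force passes 120 N, or if a joint passes its speed limit or range.

## Working session

There is one attempt and no reset: what is moved stays moved. The work goes in short steps, Python scripts to look and compute and a tool call to move; the robot and the scene stay as the last step left them, time stands still between calls to the robot, and variables do not carry over. Pictures are saved under pics/ and viewed, at most 10 in all, crops included, and the job is handed in when it is done.

Besides the shell and the picture viewer there is one more tool, called as a command line: name --pt "numbers of a row" for each row, then --argument value for the rest. step_arm: Moves the arm, as the interface text tells. Its arguments: {"type":"object","properties":{"moves":{"type":"array","items":{"type":"array","items":{"type":"number"}}},"grip_force":{"type":"number"}},"required":["moves"]}

```bash
mkdir -p pics; ls; cat > h.py <<'E'
import numpy as np, cv2
from bench import r
def cam(f):
    R=cv2.Rodrigues(np.array(f["rvec"],float))[0]; t=np.array(f["tvec"],float).ravel(); return np.array(f["mtx"]),R,t
def pts(f):
    "world xyz of every pixel from depth"
    K,R,t=cam(f); d=f["depth"]; v,u=np.mgrid[:d.shape[0],:d.shape[1]]
    c=np.stack([(u-K[0,2])/K[0,0]*d,(v-K[1,2])/K[1,1]*d,d],-1); return (c-t)@R
def ray(f,u,v,z):
    K,R,t=cam(f); o=-R.T@t; d=R.T@np.linalg.solve(K,[u,v,1.]); return o+d*(z-o[2])/d[2]
def proj(f,p):
    K,R,t=cam(f); c=K@(R@np.array(p)+t); return c[:2]/c[2]
def save(n,im): cv2.imwrite("pics/"+n,im[...,::-1])
E
python3 - <<'E'
from h import *
import pickle
fs={n:r.grab_frame(n) for n in("scene","top")}
pickle.dump(fs,open("f0.pkl","wb"))
for n,f in fs.items():
    save(n+"0.png",f["image"]); K,R,t=cam(f); print(n,-R.T@t,R[2],K[0,0])
print(r.get_obs())
E
```

```text
pics
scene [-0.06081965 -1.2896848   0.74230992] [ 0.42203083  0.76709    -0.48317999] 435.2414426095611
top [ 0.42235861 -0.22068353  1.25100838] [ 0.08881621  0.00142313 -0.99604701] 426.63283099540376
{'clock': 0.1, 'joints': array([ 1.11491509,  0.47774161,  0.02237004,  1.55634455, -0.01151407,
        1.10933562, -0.08307538]), 'qvel': array([ 0.00193891,  0.00023665, -0.00082899, -0.00230843, -0.00102755,
        0.00015495, -0.00173853]), 'tau': array([ 5.43116330e-03, -5.97755957e+01,  1.61370769e+00, -2.81953186e+01,
        1.26653552e-02,  5.11738806e-03,  1.59615638e-05]), 'tcp_pos': array([ 0.22984003, -0.63408613,  0.23041067]), 'orientation': array([-3.09258664e+00, -5.43281061e-01,  6.53569832e-04]), 'contact_force': array([-0.26060004,  0.32833051,  0.2235164 ]), 'moment': array([0.00126772, 0.02857116, 0.02067085]), 'gripper_force': 0.0, 'grip_width': 0.08526117057297634}
```

View pics/scene0.png

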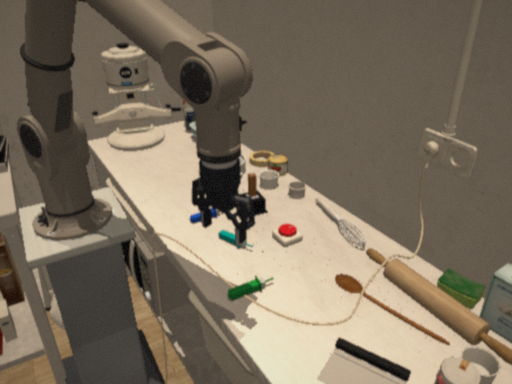

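View pics/top0.png

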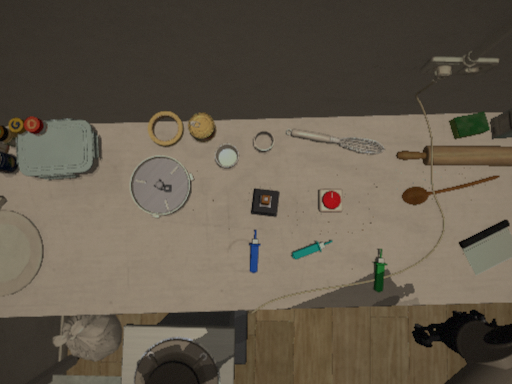

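The top view shows the pan with the ring at about (161,186), the black block with the brown pick at (265,202), the timer at (331,200), and small white pots at (227,157) and (263,141). Things that could be taken for the pick: blue at (254,252), teal at (312,249) and green at (380,272), all lying down. My choice is the brown one standing in the block. I'll check it in a close crop and measure it.

```bash
python3 - <<'E'
from h import *
import pickle
f=pickle.load(open("f0.pkl","rb"))["top"]; P=pts(f)
im=f["image"]
for n,(u,v) in dict(pan=(161,186),block=(265,202),timer=(331,200),ram1=(227,157),ram2=(263,141)).items():
    w=P[v-40:v+41,u-40:u+41].reshape(-1,3); m=np.linalg.norm(w[:,:2]-P[v,u,:2],axis=1)<.1
    print(n,P[v,u].round(3),ray(f,u,v,.05).round(3),"max z",w[m,2].max().round(3))
# block top: dark pixels
b=P[185:220,248:284]; g=im[185:220,248:284].max(-1)
m=((g<60)&(b[...,2]>.035)&(b[...,2]<.065)).astype(np.uint8)
q=b[m>0][:,:2]; print("block top n",len(q),cv2.minAreaRect((q*1000).astype(np.float32)),b[m>0][:,2].mean())
mh=(b[...,2]>.1)
print("handle top",b[mh].mean(0).round(4),mh.sum(),b[mh][:,2].max())
c=np.hstack([cv2.resize(im[180:225,240:290],(400,360),interpolation=cv2.INTER_CUBIC),cv2.resize(im[150:222,121:201],(400,360),interpolation=cv2.INTER_CUBIC)])
save("c1.png",c)
E
```

```text
pan [0.545 0.055 0.057] [0.546 0.057 0.05 ] max z 0.065
block [ 0.502 -0.238  0.126] [ 0.507 -0.239  0.05 ] max z 1.251
timer [ 0.519 -0.428  0.035] [ 0.517 -0.425  0.05 ] max z 0.044
ram1 [ 0.641 -0.124  0.004] [ 0.633 -0.128  0.05 ] max z 0.062
ram2 [ 0.693 -0.229 -0.   ] [ 0.682 -0.229  0.05 ] max z 0.051
block top n 381 ((509.1719665527344, -239.40185546875), (63.89857864379883, 64.62095642089844), 84.35125732421875) 0.050696635047944534
handle top [ 0.5048 -0.2383  0.1742] 75 1.2510083825398304
```

View pics/c1.png

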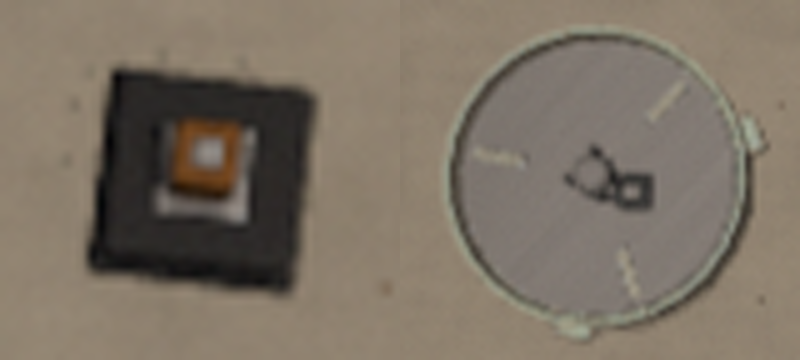

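The crop shows the brown-handled pick standing in the black block (left). The ring is on the spindle in the pan, with its square loop to the right and slightly down (right).

```bash
cat >> h.py <<'E'
def to(p,yaw):
    "shift mm + turn rad in tool axes to TCP p with tool x at world yaw (deg), pointing down"
    o=r.get_obs(); R=cv2.Rodrigues(np.array(o["orientation"],float))[0]
    s=R.T@(np.array(p)-o["tcp_pos"])*1000; a=np.radians(yaw); c,n=np.cos(a),np.sin(a)
    T=np.array([[c,n,0],[n,-c,0],[0,0,-1]]); w=cv2.Rodrigues(R.T@T)[0].ravel()
    print("to",p,yaw,"shift",s.round(1),"turn",w.round(4))
E
python3 - <<'E'
from h import *
f=r.grab_frame("wrist"); K,R,t=cam(f); o=r.get_obs(); T=cv2.Rodrigues(o["orientation"])[0]
print("cam in tool",T.T@(-R.T@t-o["tcp_pos"]),"axis",T.T@R[2],"right",T.T@R[0],K[0,0])
to([.43,-.25,.29],84.35); to([.43,-.25,.29],-5.65)
E
```

```text
cam in tool [ 0.06911949  0.00164073 -0.14200863] axis [-2.66855903e-01 -4.06092340e-04  9.63736355e-01] right [1.05729887e-04 9.99999893e-01 4.50649121e-04] 311.16398835370734
to [0.43, -0.25, 0.29] 84.35 shift [ 319.1 -293.   -59.1] turn [-1.3000e-03 -7.0000e-04 -1.1244e+00]
to [0.43, -0.25, 0.29] -5.65 shift [ 319.1 -293.   -59.1] turn [-1.400e-03  4.000e-04  4.464e-01]
```

```bash
python3 - <<'E'
from h import *
to([.545,.055,.19],40); to([.545,.055,.19],84.35)
E
```

```text
to [0.545, 0.055, 0.19] 40 shift [ 531.1 -540.4   41.3] turn [-1.400e-03 -1.000e-04 -3.503e-01]
to [0.545, 0.055, 0.19] 84.35 shift [ 531.1 -540.4   41.3] turn [-1.3000e-03 -7.0000e-04 -1.1244e+00]
```

step_arm --pt "531 -540 41 0 0 -1.12 85" --pt "531 -540 41 0 0 -1.12 85" --pt "531 -540 41 0 0 -1.12 85" --pt "531 -540 41 0 0 -1.12 85" --pt "531 -540 41 0 0 -1.12 85" --pt "531 -540 41 0 0 -1.12 85" --pt "531 -540 41 0 0 -1.12 85" --pt "531 -540 41 0 0 -1.12 85"

```text
clock: 0.95
tcp_pos: [0.3966, -0.2695, 0.2097]
orientation: [2.328, 2.11, -0.0]
contact_force: [1.1, 0.2, -0.3]
grip_width: 0.0849
gripper_force: 0.0
```

```bash
python3 - <<'E'
from h import *
to([.545,.055,.19],84.35); print(r.get_obs()["joints"])
E
```

```text
to [0.545, 0.055, 0.19] 84.35 shift [337.5 115.9  19.6] turn [0.0002 0.0003 0.0004]
[ 0.79677828  0.20431032 -0.37210258  2.01271529  0.09177347  0.93996419
  0.27933616]
```

step_arm --pt "337 116 20 0 0 0 85" --pt "337 116 20 0 0 0 85" --pt "337 116 20 0 0 0 85" --pt "337 116 20 0 0 0 85" --pt "337 116 20 0 0 0 85" --pt "337 116 20 0 0 0 85" --pt "337 116 20 0 0 0 85" --pt "337 116 20 0 0 0 85"

```text
clock: 1.75
tcp_pos: [0.5476, 0.0594, 0.1898]
orientation: [-2.322, -2.113, -0.006]
contact_force: [-0.2, 0.3, -0.6]
grip_width: 0.085
gripper_force: 0.0
```

step_arm --pt "0 0 0 0 0 0 85" --pt "0 0 0 0 0 0 85"

```text
clock: 1.95
tcp_pos: [0.5458, 0.0505, 0.1893]
orientation: [2.334, 2.103, -0.002]
contact_force: [-0.7, -0.8, -0.0]
grip_width: 0.0849
gripper_force: 0.0
```

```bash
python3 - <<'E'
from h import *
import pickle
f=r.grab_frame("wrist"); o=r.get_obs(); pickle.dump((f,o),open("w1.pkl","wb")); print(o["tcp_pos"],o["joints"],o["contact_force"])
u,v=proj(f,[.546,.055,.05]).astype(int); print(u,v)
a,b=max(0,v-75),max(0,u-100); print(a,b)
save("w1.png",cv2.resize(f["image"][a:a+150,b:b+200],(800,600),interpolation=cv2.INTER_CUBIC))
E
```

```text
[0.54578465 0.04982127 0.18939187] [ 0.22899346  0.36643327 -0.53693221  1.87448958  0.22650138  0.96197956
 -0.51483473] [-0.06970277  1.07698169  0.55023409]
253 181
106 153
```

View pics/w1.png

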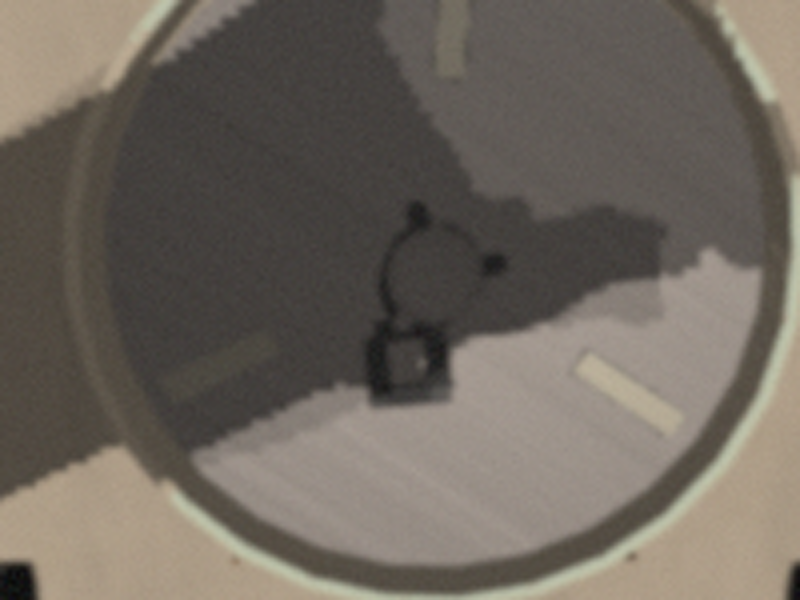

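The crop shows the ring's two mouth ends at (418,212) and (493,263), the spindle head near (437,270) and the square loop with its opening at (408,362).

```bash
python3 - <<'E'
from h import *
import pickle
f,o=pickle.load(open("w1.pkl","rb")); P=pts(f); V=lambda x,y,z:ray(f,153+x/4,106+y/4,z)
for n,x,y,z in [("e1",418,212,.05),("e2",493,263,.05),("open",408,362,.05),("head",437,270,.06),("c1",370,325,.05),("c2",371,405,.05),("c3",450,397,.05),("c4",445,322,.05)]: print(n,V(x,y,z).round(4))
w=P[106:256,153:353]; z=w[...,2]; m=(np.hypot(w[...,0]-.546,w[...,1]-.055)<.03)
h=w[m&(z>.0555)&(z<.064)]; print("head",len(h),h.mean(0),np.median(h,0))
h=w[m&(z>.044)&(z<.0555)]; print("ring-level",len(h),h.mean(0))
print("disc z",np.median(z[m]))
def rim(g,c,lo,hi):
    Q=pts(g).reshape(-1,3); d=np.hypot(Q[:,0]-c[0],Q[:,1]-c[1]); q=Q[(Q[:,2]>lo)&(Q[:,2]<hi)&(d>.075)&(d<.095)]
    A=np.c_[2*q[:,:2],np.ones(len(q))]; s=np.linalg.lstsq(A,(q[:,:2]**2).sum(1),rcond=None)[0]; print("rim",len(q),s[:2],np.sqrt(s[2]+s[0]**2+s[1]**2),q[:,2].mean())
rim(f,(.546,.055),.046,.054); rim(pickle.load(open("f0.pkl","rb"))["top"],(.546,.055),.046,.054)
E
```

```text
e1 [0.5521 0.0749 0.05  ]
e2 [0.568  0.0615 0.05  ]
open [0.5461 0.0401 0.05  ]
head [0.555  0.0631 0.06  ]
c1 [0.5383 0.0498 0.05  ]
c2 [0.5363 0.0305 0.05  ]
c3 [0.5551 0.0305 0.05  ]
c4 [0.5557 0.0488 0.05  ]
head 444 [0.55405315 0.06201919 0.05873744] [0.55397212 0.06208123 0.05898422]
ring-level 495 [0.54800832 0.04858134 0.05066214]
disc z 0.038942724716385935
rim 2336 [0.55375295 0.06150611] 0.08321794503685556 0.04905364964487214
rim 282 [0.5481862  0.06016474] 0.08332350898316472 0.05003138385147643
```

```bash
python3 - <<'E'
from h import *
to([.509,-.239,.2],84.35)
E
```

```text
to [0.509, -0.239, 0.2] 84.35 shift [-291.1   -6.2  -10.2] turn [-0.0008  0.0013 -0.0067]
```

step_arm --pt "-291 -6 -10 0 0 -0.007 85" --pt "-291 -6 -10 0 0 -0.007 85" --pt "-291 -6 -10 0 0 -0.007 85" --pt "-291 -6 -10 0 0 -0.007 85" --pt "-291 -6 -10 0 0 -0.007 85" --pt "-291 -6 -10 0 0 -0.007 85" --pt "-291 -6 -10 0 0 -0.007 85" --pt "-291 -6 -10 0 0 -0.007 85"

```text
clock: 2.8
tcp_pos: [0.5088, -0.2397, 0.1997]
orientation: [2.331, 2.106, -0.001]
contact_force: [1.0, 0.9, -0.0]
grip_width: 0.0849
gripper_force: 0.0
```

step_arm --pt "0 0 0 0 0 0 85" --pt "0 0 0 0 0 0 85" --pt "0 0 0 0 0 0 85" --pt "0 0 0 0 0 0 85"

```text
clock: 3.2
tcp_pos: [0.5106, -0.2362, 0.1997]
orientation: [-2.324, -2.114, -0.0]
contact_force: [0.1, -0.4, -0.5]
grip_width: 0.0853
gripper_force: 0.0
```

```bash
python3 - <<'E'
from h import *
import pickle
f=r.grab_frame("wrist"); o=r.get_obs(); pickle.dump((f,o),open("w2.pkl","wb")); print(o["tcp_pos"],o["contact_force"])
P=pts(f); im=f["image"]; z=P[...,2]; near=np.hypot(P[...,0]-.509,P[...,1]+.239)<.06
for n,m in [("blocktop",near&(z>.045)&(z<.0525)&(im.max(-1)<90)),("guard",near&(z>.0525)&(z<.058)),("handletop",near&(z>.122)&(z<.14))]:
    q=P[m]; print(n,len(q),q.mean(0).round(4),[np.round(a,1) for a in cv2.minAreaRect((q[:,:2]*1000).astype(np.float32))],np.median(q[:,2]).round(4))
save("w2.png",im)
E
```

```text
[ 0.51060978 -0.23634302  0.19972065] [-0.28800515  0.23139475  0.24202885]
blocktop 2806 [ 0.5149 -0.2323  0.0495] [array([ 514.4, -238.3]), array([63.6, 64.1]), np.float64(84.5)] 0.0495
guard 357 [ 0.5148 -0.2309  0.0537] [array([ 514.5, -238.1]), array([30.6, 31.7]), np.float64(84.8)] 0.0535
handletop 907 [ 0.5146 -0.2371  0.1295] [array([ 514.4, -238.5]), array([22.3, 21.7]), np.float64(85.4)] 0.1293
```

View pics/w2.png

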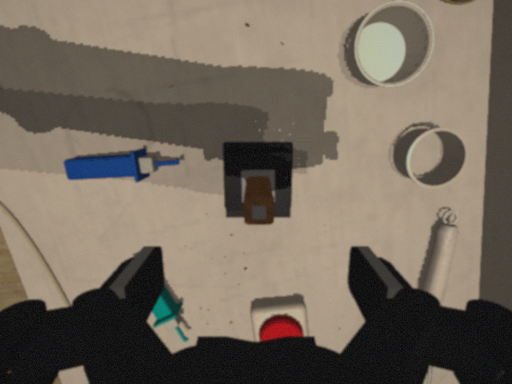

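The view shows the block and pick at (258,180) between the open fingers, which sit at cols 162 and 350. The blue look-alike is at left (110,165), the teal one at (165,305) and the timer at (280,325). I'll go down on the handle.

```bash
python3 - <<'E'
from h import *
to([.5125,-.2383,.069],84.8)
E
```

```text
to [0.5125, -0.2383, 0.069] 84.8 shift [ -1.8   2.1 130.7] turn [ 0.     -0.     -0.0041]
```

step_arm --pt "-2 2 40 0 0 -0.004 85" --pt "-2 2 80 0 0 -0.004 85" --pt "-2 2 110 0 0 -0.004 85" --pt "-2 2 130.7 0 0 -0.004 85" --pt "-2 2 130.7 0 0 -0.004 40" --pt "-2 2 130.7 0 0 -0.004 30" --pt "-2 2 130.7 0 0 -0.004 28" --pt "-2 2 130.7 0 0 -0.004 28" --grip_force 25

```text
clock: 4.05
tcp_pos: [0.5133, -0.2395, 0.0705]
orientation: [2.319, 2.115, 0.002]
contact_force: [0.5, 0.5, 0.2]
grip_width: 0.0285
gripper_force: 0.0
```

```bash
python3 - <<'E'
from h import *
import pickle
f=r.grab_frame("wrist"); o=r.get_obs(); print(o["tcp_pos"],o["contact_force"],o["grip_width"])
im=f["image"]; save("w3.png",cv2.resize(im[150:384,140:372],(600,600)))
E
```

```text
[ 0.5130735  -0.23949068  0.07030187] [ 0.81667013 -0.41346477  0.40615876] 0.027742271381688003
```

View pics/w3.png

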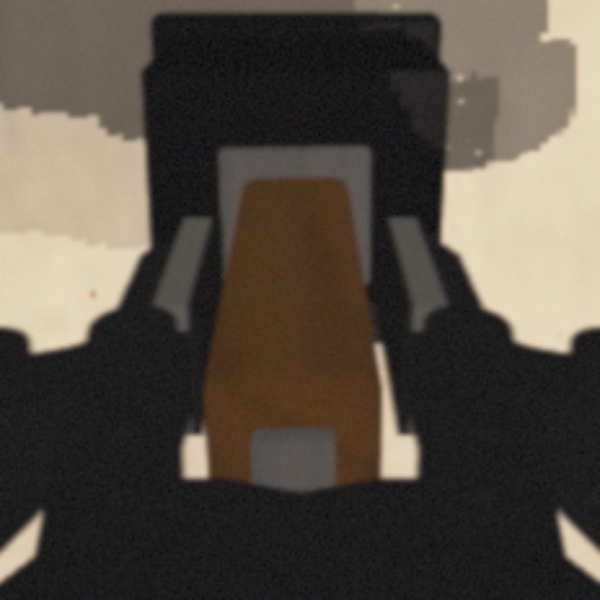

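The handle sits centred between the pads: it is at col 295, and the mid-point of the pads is at about col 301. I'll close and lift.

step_arm --pt "0 0 0 0 0 0 20" --pt "0 0 0 0 0 0 10" --pt "0 0 0 0 0 0 10" --pt "0 0 0 0 0 0 10" --pt "0 0 -10 0 0 0 10" --pt "0 0 -40 0 0 0 10" --pt "0 0 -80 0 0 0 10" --pt "0 0 -120 0 0 0 10" --grip_force 110

```text
clock: 4.9
tcp_pos: [0.5116, -0.2388, 0.1905]
orientation: [-2.32, -2.116, 0.0]
contact_force: [0.3, 0.1, -1.4]
grip_width: 0.0207
gripper_force: 108.5
```

step_arm --pt "0 0 -20 0 0 0 10" --pt "0 0 -20 0 0 0 10" --pt "0 0 -20 0 0 0 10"

```text
clock: 5.2
tcp_pos: [0.5118, -0.2391, 0.209]
orientation: [2.321, 2.117, -0.0]
contact_force: [-0.0, 0.0, -1.6]
grip_width: 0.0205
gripper_force: 108.6
```

```bash
python3 - <<'E'
from h import *
import pickle
f=r.grab_frame("wrist"); g=r.grab_frame("scene"); o=r.get_obs(); pickle.dump((f,g,o),open("w4.pkl","wb")); print({k:o[k] for k in("tcp_pos","contact_force","grip_width","joints","gripper_force")})
p=o["tcp_pos"]-[0,0,.06]; u,v=proj(f,p).astype(int); a,b=proj(g,p).astype(int); print(u,v,a,b)
c1=cv2.resize(f["image"][60:284,156:356],(400,448)); c2=cv2.resize(g["image"][b-45:b+45,a-40:a+40],(398,448),interpolation=cv2.INTER_CUBIC)
save("w4.png",np.hstack([c1,c2]))
E
```

```text
{'tcp_pos': array([ 0.51112142, -0.23889481,  0.20754298]), 'contact_force': array([-0.53756523, -0.35977994, -1.39920786]), 'grip_width': 0.02085309350459922, 'joints': array([ 0.67856971,  0.35688817, -0.43876108,  1.82381302,  0.17675098,
        1.00208733,  0.07605178]), 'gripper_force': 108.55729937553406}
251 211 251 168
```

View pics/w4.png

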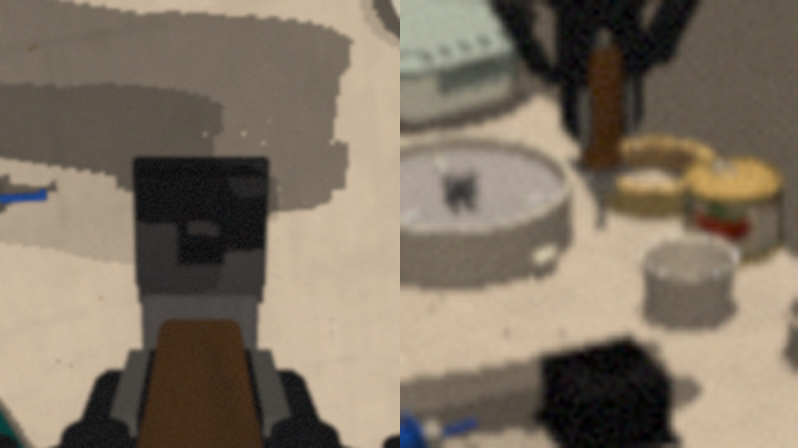

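The pick is lifted and the block hole is empty. The guard hides the toe from the wrist camera, so I'll bring the tip nearer the scene camera over the bright table.

```bash
python3 - <<'E'
from h import *
to([.30,-.68,.38],58)
E
```

```text
to [0.3, -0.68, 0.38] 58 shift [-458.5 -170.2 -172.3] turn [-2.700e-03 -1.000e-04  4.665e-01]
```

step_arm --pt "-458 -170 -172 0 0 0.466 10" --pt "-458 -170 -172 0 0 0.466 10" --pt "-458 -170 -172 0 0 0.466 10" --pt "-458 -170 -172 0 0 0.466 10" --pt "-458 -170 -172 0 0 0.466 10" --pt "-458 -170 -172 0 0 0.466 10" --pt "-458 -170 -172 0 0 0.466 10" --pt "-458 -170 -172 0 0 0.466 10"

```text
clock: 6.1
tcp_pos: [0.3476, -0.5804, 0.3404]
orientation: [-2.744, -1.523, 0.001]
contact_force: [0.5, -0.7, -1.8]
grip_width: 0.0207
gripper_force: 108.5
```

```bash
python3 - <<'E'
from h import *
to([.30,-.68,.38],58)
E
```

```text
to [0.3, -0.68, 0.38] 58 shift [-109.7   12.3  -39.7] turn [-0.0029 -0.0012  0.0007]
```

step_arm --pt "-110 12 -40 0 0 0 10" --pt "-110 12 -40 0 0 0 10" --pt "-110 12 -40 0 0 0 10" --pt "-110 12 -40 0 0 0 10" --pt "-110 12 -40 0 0 0 10" --pt "-110 12 -40 0 0 0 10"

```text
clock: 6.7
tcp_pos: [0.3023, -0.6774, 0.3802]
orientation: [-2.743, -1.526, -0.002]
contact_force: [-0.5, -0.6, -0.8]
grip_width: 0.0209
gripper_force: 108.5
```

```bash
python3 - <<'E'
from h import *
import pickle
g=[r.grab_frame("scene") for _ in range(8)]; f=[r.grab_frame("wrist") for _ in range(4)]; o=r.get_obs(); print(o["tcp_pos"],o["clock"])
mg=np.mean([x["image"].astype(float) for x in g],0); mf=np.mean([x["image"].astype(float) for x in f],0)
pickle.dump((g[0],f[0],mg,mf,o),open("w5.pkl","wb"))
a,b=proj(g[0],o["tcp_pos"]-[0,0,.045]).astype(int); print(a,b,proj(f[0],o["tcp_pos"]-[0,0,.06]))
c1=cv2.resize(mf[130:234,206:306],(400,416),interpolation=cv2.INTER_CUBIC); c2=cv2.resize(mg[b-26:b+26,a-25:a+25],(400,416),interpolation=cv2.INTER_CUBIC)
save("w5.png",np.hstack([c1,c2]).clip(0,255).astype(np.uint8))
E
```

```text
[ 0.30091863 -0.67893897  0.38184091] 7.3
265 193 [252.23280129 214.47094498]
```

View pics/w5.png

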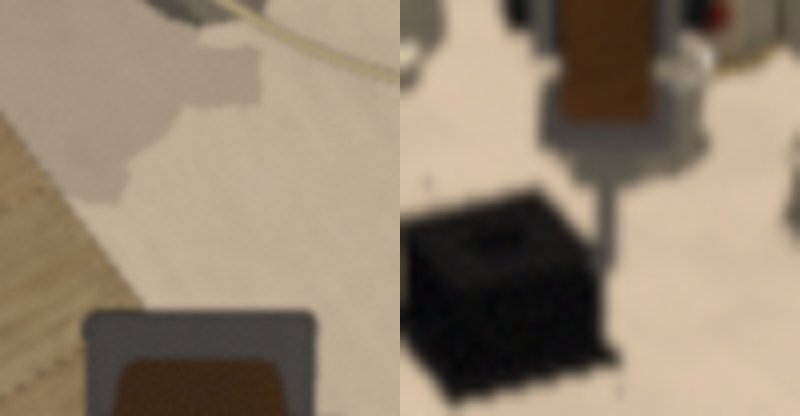

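Left: no toe shows past the guard. Right: the tip at (605,265) runs into the black block's edge behind it. I'll shift 30 mm to the right for a clean background and read the edges numerically.

step_arm --pt "0 30 0 0 0 0 10" --pt "0 30 0 0 0 0 10" --pt "0 30 0 0 0 0 10" --pt "0 30 0 0 0 0 10"

```text
clock: 7.7
tcp_pos: [0.3257, -0.6949, 0.3819]
orientation: [-2.748, -1.523, 0.001]
contact_force: [0.3, 0.4, -0.5]
grip_width: 0.0208
gripper_force: 108.6
```

```bash
cat > tip.py <<'E'
from h import *
g=[r.grab_frame("scene") for _ in range(8)]; o=r.get_obs()
m=np.mean([x["image"].astype(float) for x in g],0).mean(-1)
a,b=proj(g[0],o["tcp_pos"]-[0,0,.06]).astype(int); print("tip px",a,b,o["tcp_pos"],o["clock"])
w=m[b-20:b+10,a-9:a+10]; bg=np.median(w[:, [0,1,-2,-1]],1,keepdims=True); d=(bg-w).clip(0); d[d<8]=0
for i,q in enumerate(d):
    s=q.sum(); print(b-20+i,q.round().astype(int),"w %.2f c %.2f"%(s/100,(q*np.arange(19)).sum()/s if s else 0))
E
python3 tip.py
```

```text
tip px 281 200 [ 0.32616108 -0.6948419   0.38200068] 8.1
180 [ 0 19 30 35 46 51 51 51 51 52 51 52 53 54 52 43 29  0  0] w 7.18 c 8.91
181 [ 0 15 26 30 39 44 41 43 44 45 45 45 46 46 46 37 25  0  0] w 6.17 c 8.97
182 [ 0 12 22 23 28 31 33 35 33 34 35 35 36 36 35 28 22  0  0] w 4.78 c 8.98
183 [ 0  0 15 17 18 20 21 20 22 22 22 21 21 22 21 18 16  9  0] w 3.04 c 9.34
184 [ 0  0  0 11 11 13 12 13 12 12 13 11 13 11 12 11 10  0  0] w 1.66 c 9.43
185 [ 0  0 12 13 14 15 19 19 18 18 18 19 16 12  0  0  0  0  0] w 1.93 c 7.71
186 [ 8 16 20 19 13 22 28 30 30 30 31 30 27 10  0  0  0  0  0] w 3.14 c 7.19
187 [18 20 21 12  0 16 32 35 34 35 34 35 33  0  0  0  0  0  0] w 3.25 c 7.14
188 [ 0  0  0  0  0  0 29 35 35 35 35 35 32  0  0  0  0  0  0] w 2.36 c 9.04
189 [ 0  0  0  0  0  0 34 44 51 52 49 45 40  9  0  0  0 18 37] w 3.78 c 10.39
190 [ 0  0  0  0  0  0 17 30 54 64 50 28 20  0  0  0  0 36 59] w 3.57 c 11.28
191 [ 0  0  0  0  0  0  0  0 42 64 35  0  0  0  0  0  0 44 63] w 2.48 c 12.69
192 [ 0  0  0  0  0  0  0  0 29 56 21  0  0  0  0  0  0 49 61] w 2.16 c 13.30
193 [ 0  0  0  0  0  0  0  0 24 54 14 
[... 423 characters left out ...]
 9.48
199 [ 0  0  0  0  0  0 15 56 97 98 54 11  0  0  0  0  0  0  0] w 3.31 c 8.46
200 [ 0  0  0  0  0  0 17 56 83 77 42 10  0  0  0  0  0  0  0] w 2.85 c 8.36
201 [ 0  0  0  0  0  0  9 27 38 36 20  0  0  0  0  0  0  0  0] w 1.30 c 8.24
202 [0 0 0 0 0 0 0 0 0 9 0 0 0 0 0 0 0 0 0] w 0.09 c 9.00
203 [0 0 0 0 0 0 0 0 0 0 0 0 0 0 0 0 0 0 0] w 0.00 c 0.00
204 [0 0 0 0 0 0 0 0 0 0 0 0 0 0 0 0 0 0 0] w 0.00 c 0.00
205 [0 0 0 0 0 0 0 0 0 0 0 0 0 0 0 0 0 0 0] w 0.00 c 0.00
206 [0 0 0 0 0 0 0 0 0 0 0 0 0 0 0 0 0 0 0] w 0.00 c 0.00
207 [0 0 0 0 0 0 0 0 0 0 0 0 0 0 0 0 0 0 0] w 0.00 c 0.00
208 [0 0 0 0 0 0 0 0 0 0 0 0 0 0 0 0 0 0 0] w 0.00 c 0.00
209 [0 0 0 0 0 0 0 0 0 0 0 0 0 0 0 0 0 0 0] w 0.00 c 0.00
```

The edges are clear: the toe reaches left in the image, which is tool −y, so its heading is tool yaw + 90°. The loop points at about −92°, so I want tool yaw 178°. I'll move to view the ring again with the pick held, standing 45 mm off in tool −x.

```bash
python3 - <<'E'
from h import *
to([.585,.042,.18],178)
E
```

```text
to [0.585, 0.042, 0.18] 178 shift [ 762.1 -170.8  201.9] turn [-0.0000e+00  2.0000e-04 -2.0942e+00]
```

step_arm --pt "762 -171 170 0 0 -2.094 10" --pt "762 -171 170 0 0 -2.094 10" --pt "762 -171 170 0 0 -2.094 10" --pt "762 -171 170 0 0 -2.094 10" --pt "762 -171 170 0 0 -2.094 10" --pt "762 -171 170 0 0 -2.094 10" --pt "762 -171 170 0 0 -2.094 10" --pt "762 -171 170 0 0 -2.094 10"

```text
clock: 8.9
tcp_pos: [0.456, -0.3242, 0.2968]
orientation: [1.398, 2.812, -0.001]
contact_force: [1.4, 0.6, -0.8]
grip_width: 0.021
gripper_force: 108.6
```

```bash
python3 - <<'E'
from h import *
to([.585,.042,.18],178)
E
```

```text
to [0.585, 0.042, 0.18] 178 shift [214.3 323.9 116.6] turn [-6.000e-04  1.100e-03 -8.881e-01]
```

step_arm --pt "214 324 116 0 0 -0.888 10" --pt "214 324 116 0 0 -0.888 10" --pt "214 324 116 0 0 -0.888 10" --pt "214 324 116 0 0 -0.888 10" --pt "214 324 116 0 0 -0.888 10" --pt "214 324 116 0 0 -0.888 10" --pt "214 324 116 0 0 -0.888 10" --pt "214 324 116 0 0 -0.888 10"

```text
clock: 9.7
tcp_pos: [0.5861, 0.0359, 0.182]
orientation: [0.066, 3.14, -0.001]
contact_force: [0.9, -0.7, -0.3]
grip_width: 0.0212
gripper_force: 108.6
```

```bash
python3 - <<'E'
from h import *
to([.585,.042,.18],178); print(r.get_obs()["joints"])
E
```

```text
to [0.585, 0.042, 0.18] 178 shift [1.3 6.  1.9] turn [-0.0003  0.0008 -0.0068]
[ 0.40844615  0.49278297 -0.76243817  1.78160814  0.39303707  1.02470901
  1.0261265 ]
```

step_arm --pt "1 6 2 0 0 -0.007 10" --pt "1 6 2 0 0 -0.007 10" --pt "1 6 2 0 0 -0.007 10" --pt "1 6 2 0 0 -0.007 10" --pt "1 6 2 0 0 -0.007 10"

```text
clock: 10.2
tcp_pos: [0.5848, 0.0386, 0.1807]
orientation: [0.058, 3.14, -0.001]
contact_force: [-0.4, -0.1, -1.6]
grip_width: 0.0208
gripper_force: 108.6
```

```bash
python3 - <<'E'
from h import *
import pickle
f=[r.grab_frame("wrist") for _ in range(4)]; o=r.get_obs()
im=np.mean([x["image"].astype(float) for x in f],0); f=f[-1]; f["image"]=im.clip(0,255).astype(np.uint8); pickle.dump((f,o),open("w6.pkl","wb"))
print(o["tcp_pos"],o["orientation"],o["contact_force"])
u,v=proj(f,[.551,.05,.05]).astype(int); a,b=max(v-60,0),u-80; print(a,b)
save("w6.png",cv2.resize(f["image"][a:a+120,b:b+160],(800,600),interpolation=cv2.INTER_CUBIC))
P=pts(f); T=cv2.Rodrigues(o["orientation"])[0]; q=(P-o["tcp_pos"])@T  # tool coords
col=im; m=(col[...,0]>col[...,2]*1.8)&(np.abs(q[...,0])<.03)&(np.abs(q[...,1])<.03)&(q[...,2]<.03)&(q[...,2]>-.08)
h=q[m]; print("handle pts tool",len(h),h[:,1].min(),h[:,1].max(),np.percentile(h[:,0],[2,50,98]),np.median(h[:,1]))
gm=(np.abs(q[...,2]-.0205)<.004)&(np.abs(q[...,0])<.03)&(np.abs(q[...,1])<.03); gq=q[gm]; print("guard",len(gq),np.percentile(gq,[2,50,98],axis=0).round(4).tolist())
h=P[(np.hypot(P[...,0]-.551,P[...,1]-.06)<.02)&(P[...,2]>.056)&(P[...,2]<.064)]; print("head",len(h),h.mean(0), cv2.minEnclosingCircle((h[:,:2]*1000).astype(np.float32)) if len(h) else 0)
E
```

```text
[0.5847034  0.03991107 0.18048275] [ 5.49369830e-02  3.14068601e+00 -4.61919339e-04] [-0.4143871   0.35546247 -1.3162051 ]
88 187
handle pts tool 6162 -0.02408195197050071 0.01120459024459193 [-0.00205991  0.010206    0.01104703] -0.0011146609330834748
guard 701 [[0.001, -0.0169, 0.0165], [0.012, -0.001, 0.0172], [0.0157, 0.0142, 0.0193]]
head 489 [0.55370178 0.06119253 0.05882298] ((553.9579467773438, 61.42220687866211), 10.847941398620605)
```

View pics/w6.png

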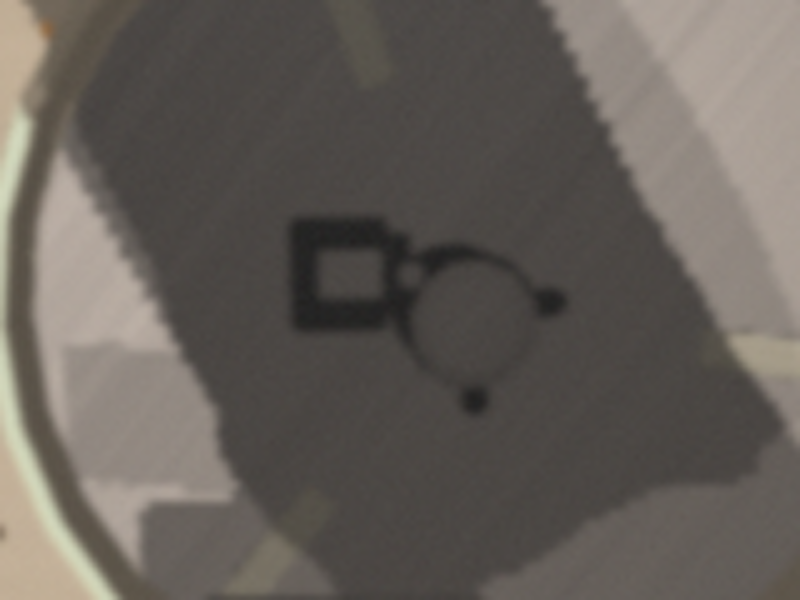

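The view is clear. The loop opening centre is at (350,273), the pin at (411,272), the ring's mouth ends at (549,301) and (473,400), and the spindle head near (473,318). The loop's axis lies along the image rows, so it is already in line with the toe.

```bash
python3 - <<'E'
from h import *
import pickle
f,o=pickle.load(open("w6.pkl","rb")); T=cv2.Rodrigues(o["orientation"])[0]; P=pts(f); q=(P-o["tcp_pos"])@T; im=f["image"].astype(float)
def V(x,y,z): p=ray(f,187+x/5,88+y/5,z); return p
d={}
for n,x,y,z in [("open",350.5,273,.0495),("oR",383,273,.0495),("oL",318,273,.0495),("pin",411,272,.0505),("e1",549,301,.05),("e2",473,400,.05),("oT",350,248,.0495),("oB",350,298,.0495)]:
    p=V(x,y,z); d[n]=p; print(n,p.round(4),"tool",((p-o["tcp_pos"])@T*1000).round(1))
s=np.array([.5538,.0613]); a=lambda w:np.degrees(np.arctan2(w[1],w[0])).round(1)
e=d["e2"]-d["e1"]; print("angles: pin from spindle",a(d["pin"][:2]-s),np.linalg.norm(d["pin"][:2]-s),"mouth mid",a((d["e1"]+d["e2"])[:2]/2-s),"perp",a([-e[1],e[0]]),"loop",a(d["open"]-d["pin"]))
w=P[np.abs(P[...,2]-.05)<.002]; 
L=q[...]; m=(im.max(-1)<45)&(P[...,2]>.044)&(P[...,2]<.056)&(np.hypot(P[...,0]-d["open"][0],P[...,1]-d["open"][1])<.012); print("loop z",np.percentile(P[m][:,2],[10,50,90]))
for z0 in(-.06,-.04,-.02,0.,.01):
    m=(np.abs(q[...,2]-z0)<.006)&(np.abs(q[...,1])<.013)&(np.abs(q[...,0]-.011)<.003)&(im[...,0]>im[...,2]*1.8); h=q[m]
    if len(h): print("handle z",z0,len(h),np.percentile(h[:,1],[2,98]).round(4),np.median(h[:,0]).round(4))
E
```

```text
open [0.5455 0.0413 0.0495] tool [3.93e+01 1.00e-01 1.31e+02]
oR [0.5457 0.047  0.0495] tool [ 39.3   5.7 131. ]
oL [0.5453 0.0357 0.0495] tool [ 39.3  -5.5 131. ]
pin [0.5456 0.0518 0.0505] tool [ 39.6  10.6 130. ]
e1 [0.5514 0.0757 0.05  ] tool [ 34.5  34.7 130.5]
e2 [0.5684 0.0623 0.05  ] tool [ 17.1  21.8 130.5]
oT [0.5412 0.0414 0.0495] tool [ 43.6   0.  131. ]
oB [0.5498 0.0411 0.0495] tool [ 35.   0. 131.]
angles: pin from spindle -131.0 0.012571432222249478 mouth mid 51.5 perp 51.6 loop -90.6
loop z [0.04978856 0.05068367 0.05166224]
handle z -0.06 1019 [-0.0111  0.0085] 0.0098
handle z -0.04 926 [-0.0114  0.0089] 0.0104
handle z -0.02 569 [-0.0114  0.0089] 0.0105
handle z 0.0 377 [-0.011   0.0086] 0.0105
handle z 0.01 222 [-0.0108  0.0083] 0.0105
```

step_arm --pt "20 1 20 0 0 0 10" --pt "39.5 2.3 40 0 0 0 10" --pt "39.5 2.3 55 0 0 0 10" --pt "39.5 2.3 58 0 0 0 10" --pt "39.5 2.3 58 0 0 0 10" --pt "39.5 2.3 58 0 0 0 10" --pt "39.5 2.3 58 0 0 0 10" --pt "39.5 2.3 58 0 0 0 10"

```text
clock: 11.2
tcp_pos: [0.5459, 0.0444, 0.1229]
orientation: [0.053, 3.14, 0.0]
contact_force: [-0.5, -0.1, -0.9]
grip_width: 0.0207
gripper_force: 108.6
```

```bash
cat > aim.py <<'E'
from h import *
import pickle
f,o=pickle.load(open("w6.pkl","rb")); T=cv2.Rodrigues(o["orientation"])[0]
tgt=np.array([.5455,.0413,.0495]); ps=[]
for _ in range(6):
    g=r.grab_frame("wrist"); o=r.get_obs(); ps.append(o["tcp_pos"])
p=np.mean(ps,0); T=cv2.Rodrigues(o["orientation"])[0]; print("tcp",p.round(4),"std",(np.std(ps,0)*1000).round(2),"yaw",np.degrees(np.arctan2(T[1,0],T[0,0])).round(2),"force",o["contact_force"],"t",o["clock"])
print("opening centre in tool",((tgt-p)@T*1000).round(2),"-> need shift x,y",((tgt-p)@T*1000)[:2]+[.3,2.2],"tip z",p[2]-.0605)
Pt=pts(g); q=(Pt-p)@T; im=g["image"].astype(float); m=(np.abs(q[...,2]+.01)<.02)&(np.abs(q[...,1])<.013)&(np.abs(q[...,0]-.011)<.003)&(im[...,0]>im[...,2]*1.8); h=q[m]; print("handle",np.percentile(h[:,1],[2,98]).round(4),np.median(h[:,0]).round(4))
E
python3 aim.py
```

```text
tcp [0.5454 0.0443 0.1225] std [0.16 0.03 0.14] yaw 178.06 force [-0.24600516  0.26901719 -1.75052721] t 11.5
opening centre in tool [-0.15 -3.01 72.99] -> need shift x,y [ 0.14870759 -0.81195144] tip z 0.061989207849283245
handle [-0.011  0.009] 0.0107
```

step_arm --pt "0.1 -0.8 3 0 0 0 10" --pt "0.1 -0.8 6 0 0 0 10" --pt "0.1 -0.8 9 0 0 0 10" --pt "0.1 -0.8 10 0 0 0 10" --pt "0.1 -0.8 11 0 0 0 10" --pt "0.1 -0.8 12 0 0 0 10" --pt "0.1 -0.8 13 0 0 0 10" --pt "0.1 -0.8 14 0 0 0 10"

```text
clock: 12.3
tcp_pos: [0.5451, 0.0435, 0.1082]
orientation: [0.053, 3.141, 0.0]
contact_force: [0.8, -0.1, -1.8]
grip_width: 0.0209
gripper_force: 108.6
```

step_arm --pt "0 0 1 0 0 0 10" --pt "0 0 2 0 0 0 10" --pt "0 0 2 0 0 0 10"

```text
clock: 12.6
tcp_pos: [0.545, 0.0435, 0.1061]
orientation: [-0.053, -3.141, 0.0]
contact_force: [-1.0, 0.2, -0.4]
grip_width: 0.0206
gripper_force: 108.6
```

```bash
python3 aim.py
```

```text
tcp [0.5451 0.0435 0.1063] std [0.03 0.   0.04] yaw 178.06 force [ 0.08854262 -0.37039409 -1.15342165] t 12.9
opening centre in tool [-0.46 -2.2  56.76] -> need shift x,y [-0.15809148 -0.00122666] tip z 0.0457590230202386
handle [-0.0109  0.009 ] 0.0105
```

There is no contact with the tip below the loop's top, so the hook is in the opening. I'll go down further, gently.

step_arm --pt "0 0 1 0 0 0 10" --pt "0 0 2 0 0 0 10" --pt "0 0 3 0 0 0 10" --pt "0 0 4 0 0 0 10" --pt "0 0 4.5 0 0 0 10" --pt "0 0 4.5 0 0 0 10"

```text
clock: 13.5
tcp_pos: [0.545, 0.0435, 0.1016]
orientation: [-0.053, -3.141, 0.0]
contact_force: [0.3, -0.6, -1.2]
grip_width: 0.0208
gripper_force: 108.6
```

```bash
python3 aim.py
```

```text
tcp [0.5451 0.0435 0.1018] std [0.02 0.01 0.03] yaw 178.06 force [-0.04115663 -0.11753164 -1.52274926] t 13.8
opening centre in tool [-0.46 -2.18 52.26] -> need shift x,y [-0.16043687  0.01516941] tip z 0.041258649789796153
handle [-0.0109  0.009 ] 0.0105
```

The tip is 2.3 mm above the disc and touching nothing. Next I'll swing the loop gently about its pin towards the ring's −x heading (about −129°), turning the pick with it.

step_arm --pt "0.4 0 0 0 0 0.04 10" --pt "0.8 0.1 0 0 0 0.08 10" --pt "1.2 0.1 0 0 0 0.12 10" --pt "1.6 0.2 0 0 0 0.165 10" --pt "2.0 0.3 0 0 0 0.2 10" --pt "2.3 0.4 0 0 0 0.24 10" --pt "2.7 0.55 0 0 0 0.28 10" --pt "3.1 0.7 0 0 0 0.325 10"

```text
clock: 14.6
tcp_pos: [0.5422, 0.0443, 0.1018]
orientation: [0.563, 3.09, 0.0]
contact_force: [-0.7, -0.8, -1.5]
grip_width: 0.0202
gripper_force: 108.6
```

```bash
cat > st.py <<'E'
from h import *
ps,fs=[],[]
for _ in range(4):
    r.grab_frame("wrist"); o=r.get_obs(); ps.append(o["tcp_pos"]); fs.append(o["contact_force"])
p=np.mean(ps,0); F=np.mean(fs,0); T=cv2.Rodrigues(o["orientation"])[0]
print("tcp",p.round(4),"yaw",np.degrees(np.arctan2(T[1,0],T[0,0])).round(2),"F world",F.round(1),"tool",(F@T).round(1),"tip z",(p[2]-.0605).round(4),"t",o["clock"])
d=np.array([np.cos(np.radians(-129)),np.sin(np.radians(-129)),0]); print("pull dir in tool",(d@T).round(3),"F along pull",(F@d).round(1),"pick axis from spindle",(p+T@[-.0003,-.0011,0]-[.5538,.0613,0])[:2]*1000, o["grip_width"])
E
python3 st.py
```

```text
tcp [0.5421 0.0443 0.1019] yaw 159.51 F world [ 0.3  0.1 -1.2] tool [-0.2  0.2  1.2] tip z 0.0414 t 14.8
pull dir in tool [ 0.318 -0.948 -0.   ] F along pull -0.3 pick axis from spindle [-11.76687442 -18.09104604] 0.020739610695381917
```

step_arm --pt "0.4 0 0 0 0 0.04 10" --pt "0.8 0 0 0 0 0.08 10" --pt "1.2 0 0 0 0 0.12 10" --pt "1.6 0 0 0 0 0.16 10" --pt "1.9 0 0 0 0 0.2 10" --pt "2.3 0 0 0 0 0.24 10" --pt "2.6 0 0 0 0 0.28 10" --pt "2.9 0 0 0 0 0.32 10"

```text
clock: 15.6
tcp_pos: [0.5396, 0.0451, 0.1018]
orientation: [1.047, 2.962, -0.0]
contact_force: [0.8, -1.1, -1.6]
grip_width: 0.0207
gripper_force: 108.6
```

```bash
python3 st.py
```

```text
tcp [0.5396 0.0452 0.1018] yaw 141.19 F world [ 0.3 -0.6 -1.1] tool [-0.6 -0.3  1.1] tip z 0.0413 t 15.8
pull dir in tool [ 0.003 -1.    -0.   ] F along pull 0.3 pick axis from spindle [-14.69916226 -17.14674519] 0.020502570264078385
```

The force is near zero and the pick lies on the ring's axis, with the toe along the pull (tool −y). I'll take up the slack slowly.

step_arm --pt "0 -0.5 0 0 0 0 10" --pt "0 -1 0 0 0 0 10" --pt "0 -1.5 0 0 0 0 10" --pt "0 -2 0 0 0 0 10" --pt "0 -2.5 0 0 0 0 10" --pt "0 -3 0 0 0 0 10"

```text
clock: 16.4
tcp_pos: [0.5379, 0.0432, 0.102]
orientation: [1.045, 2.962, 0.001]
contact_force: [2.4, 0.8, -1.1]
grip_width: 0.0207
gripper_force: 108.5
```

step_arm --pt "0 -0.4 0 0 0 0 10" --pt "0 -0.8 0 0 0 0 10" --pt "0 -1.2 0 0 0 0 10"

```text
clock: 16.7
tcp_pos: [0.5368, 0.0421, 0.1018]
orientation: [1.046, 2.962, 0.0]
contact_force: [3.1, 0.2, -0.6]
grip_width: 0.0208
gripper_force: 108.5
```

```bash
python3 st.py
```

```text
tcp [0.5366 0.042  0.1018] yaw 141.11 F world [ 2.6  0.7 -1.2] tool [-1.6  2.2  1.2] tip z 0.0413 t 16.9
pull dir in tool [ 0.002 -1.     0.   ] F along pull -2.2 pick axis from spindle [-17.61727004 -20.37054531] 0.020598196324721714
```

It's in contact at the expected place: the shank is about 16 mm from the pin. I'll pull slowly.

step_arm --pt "0 -0.4 0 0 0 0 10" --pt "0 -0.8 0 0 0 0 10" --pt "0 -1.2 0 0 0 0 10"

```text
clock: 17.2
tcp_pos: [0.5359, 0.0411, 0.1017]
orientation: [1.046, 2.962, 0.0]
contact_force: [2.9, 0.5, -1.0]
grip_width: 0.0209
gripper_force: 108.5
```

```bash
python3 st.py
```

```text
tcp [0.5358 0.041  0.1017] yaw 141.1 F world [ 3.2  0.3 -0.7] tool [-2.3  2.2  0.7] tip z 0.0412 t 17.4
pull dir in tool [ 0.002 -1.     0.   ] F along pull -2.2 pick axis from spindle [-18.48696324 -21.34698322] 0.020920654210440287
```

step_arm --pt "0 -0.4 0 0 0 0 10" --pt "0 -0.8 0 0 0 0 10" --pt "0 -1.2 0 0 0 0 10"

```text
clock: 17.7
tcp_pos: [0.5354, 0.0407, 0.1018]
orientation: [1.045, 2.962, 0.001]
contact_force: [4.1, 1.6, -2.1]
grip_width: 0.0207
gripper_force: 108.5
```

```bash
python3 st.py; python3 - <<'E'
from h import *
import pickle
g=[r.grab_frame("scene") for _ in range(6)];t=[r.grab_frame("top") for _ in range(4)];w=[r.grab_frame("wrist") for _ in range(2)]
A=lambda L:np.mean([x["image"].astype(float) for x in L],0).clip(0,255).astype(np.uint8)
out=[]
for L,h in((g,20),(t,14),(w,60)):
    u,v=proj(L[0],[.543,.047,.05]).astype(int); print(u,v); out.append(cv2.resize(A(L)[v-h:v+h,u-h:u+h],(266,266),interpolation=cv2.INTER_CUBIC))
save("w7.png",np.hstack(out))
E
```

```text
tcp [0.5354 0.0406 0.1019] yaw 141.12 F world [ 3.8  2.2 -0.8] tool [-1.6  4.1  0.8] tip z 0.0414 t 17.9
pull dir in tool [ 0.002 -1.    -0.001] F along pull -4.1 pick axis from spindle [-18.86110255 -21.73738355] 0.020883562235102984
222 160
164 187
269 217
```

The force is now turning into the pull line (4.1 N resisting), so the ring is loaded. I'll continue slowly.

step_arm --pt "0 -0.4 0 0 0 0 10" --pt "0 -0.8 0 0 0 0 10" --pt "0 -1.2 0 0 0 0 10"

```text
clock: 18.8
tcp_pos: [0.5349, 0.04, 0.102]
orientation: [1.045, 2.962, 0.002]
contact_force: [4.4, 4.4, -1.6]
grip_width: 0.0207
gripper_force: 108.5
```

```bash
python3 st.py
```

```text
tcp [0.5349 0.04   0.102 ] yaw 141.13 F world [ 4.6  4.1 -1.3] tool [-1.   6.1  1.3] tip z 0.0415 t 19.0
pull dir in tool [ 0.002 -1.    -0.002] F along pull -6.1 pick axis from spindle [-19.35405968 -22.30483341] 0.0205199765628582
```

step_arm --pt "0 -0.4 0 0 0 0 10" --pt "0 -0.8 0 0 0 0 10" --pt "0 -1.2 0 0 0 0 10" --pt "0 -1.6 0 0 0 0 10"

```text
clock: 19.4
tcp_pos: [0.5344, 0.0396, 0.1022]
orientation: [1.044, 2.961, 0.005]
contact_force: [5.7, 5.8, -2.3]
grip_width: 0.0204
gripper_force: 108.5
```

```bash
python3 st.py
```

```text
tcp [0.5344 0.0396 0.1022] yaw 141.16 F world [ 5.   5.4 -0.9] tool [-0.5  7.4  1. ] tip z 0.0417 t 19.6
pull dir in tool [ 0.003 -1.    -0.003] F along pull -7.4 pick axis from spindle [-19.83146242 -22.74448787] 0.020793372057519244
```

step_arm --pt "0 -0.4 0 0 0 0 10" --pt "0 -0.8 0 0 0 0 10" --pt "0 -1.2 0 0 0 0 10" --pt "0 -1.6 0 0 0 0 10"

```text
clock: 20.0
tcp_pos: [0.5339, 0.0391, 0.1024]
orientation: [1.043, 2.961, 0.007]
contact_force: [6.4, 7.5, -2.0]
grip_width: 0.0207
gripper_force: 108.5
```

```bash
python3 st.py
```

```text
tcp [0.5338 0.039  0.1024] yaw 141.17 F world [ 5.9  7.4 -1.3] tool [0.1 9.5 1.3] tip z 0.0419 t 20.2
pull dir in tool [ 0.003 -1.    -0.004] F along pull -9.5 pick axis from spindle [-20.50040862 -23.36188939] 0.02071072393532688
```

step_arm --pt "0 -0.4 0 0 0 0 10" --pt "0 -0.8 0.1 0 0 0 10" --pt "0 -1.2 0.2 0 0 0 10" --pt "0 -1.6 0.3 0 0 0 10"

```text
clock: 20.6
tcp_pos: [0.5318, 0.0369, 0.1018]
orientation: [1.044, 2.963, 0.003]
contact_force: [1.6, 3.0, -0.4]
grip_width: 0.0205
gripper_force: 108.8
```

```bash
python3 st.py
```

```text
tcp [0.5298 0.0347 0.1009] yaw 141.07 F world [ 0.1  0.2 -1.4] tool [0.  0.3 1.4] tip z 0.0404 t 20.8
pull dir in tool [ 0.001 -1.     0.004] F along pull -0.3 pick axis from spindle [-24.4619626  -27.60412051] 0.020870074054419766
```

The ring has snapped free: the force dropped to zero. I'll draw it on gently to get it well clear.

step_arm --pt "0 -1.5 0 0 0 0 10" --pt "0 -3 0 0 0 0 10" --pt "0 -4.5 0 0 0 0 10" --pt "0 -6 0 0 0 0 10" --pt "0 -7.5 0 0 0 0 10" --pt "0 -9 0 0 0 0 10" --pt "0 -10.5 0 0 0 0 10" --pt "0 -12 0 0 0 0 10"

```text
clock: 21.6
tcp_pos: [0.5238, 0.0261, 0.1015]
orientation: [1.046, 2.962, 0.0]
contact_force: [-0.3, 0.1, -1.7]
grip_width: 0.0208
gripper_force: 108.6
```

```bash
python3 st.py; cat > ring.py <<'E'
from h import *
t=[r.grab_frame("top") for _ in range(6)]; P=pts(t[0]); im=np.mean([x["image"].astype(float) for x in t],0)
# top camera bias about -5 mm in x, -1 in y against the wrist camera
Q=P[...,:2]+[.0055,.001]; d=np.hypot(Q[...,0]-.5538,Q[...,1]-.0613); b=np.median(im.max(-1)[d<.07])
m=(d<.072)&(P[...,2]<.056); dk=m&(im.max(-1)<55); print("dark px",dk.sum(),"centroid rel spindle mm",((Q[dk].mean(0)-[.5538,.0613])*1000).round(1) if dk.any() else 0,b)
v,u=proj(t[0],[.55,.06,.04])[::-1].astype(int); c=cv2.resize(im[v-36:v+36,u-36:u+36],(400,400),interpolation=cv2.INTER_CUBIC).clip(0,255).astype(np.uint8)
w=np.mean([r.grab_frame("wrist")["image"].astype(float) for _ in range(3)],0).clip(0,255).astype(np.uint8); w=cv2.resize(w[40:340,106:406],(400,400))
save("w8.png",np.hstack([c,w]))
E
python3 ring.py
```

```text
tcp [0.5237 0.026  0.1014] yaw 141.1 F world [ 0.2  0.1 -1.2] tool [-0.1  0.2  1.2] tip z 0.0409 t 21.8
pull dir in tool [ 0.002 -1.     0.   ] F along pull -0.2 pick axis from spindle [-30.52411628 -36.36670744] 0.020936047259607137
dark px 22 centroid rel spindle mm [-30.9 -33. ] 92.0
```

step_arm --pt "0 -1.5 0 0 0 0 10" --pt "0 -3 0 0 0 0 10" --pt "0 -4.5 0 0 0 0 10" --pt "0 -6 0 0 0 0 10" --pt "0 -7.5 0 0 0 0 10" --pt "0 -9 0 0 0 0 10" --pt "0 -9 0 0 0 0 10"

```text
clock: 22.95
tcp_pos: [0.518, 0.0189, 0.1014]
orientation: [-1.046, -2.962, 0.0]
contact_force: [0.4, 1.1, -1.1]
grip_width: 0.0206
gripper_force: 108.6
```

```bash
python3 st.py; python3 ring.py
```

```text
tcp [0.5182 0.0191 0.1014] yaw 141.11 F world [ 0.1 -0.3 -1.1] tool [-0.3 -0.2  1.1] tip z 0.0409 t 23.15
pull dir in tool [ 0.002 -1.     0.   ] F along pull 0.2 pick axis from spindle [-36.08693482 -43.21917833] 0.020817933878441813
dark px 23 centroid rel spindle mm [-21.3 -39.6] 92.0
```

View pics/w8.png

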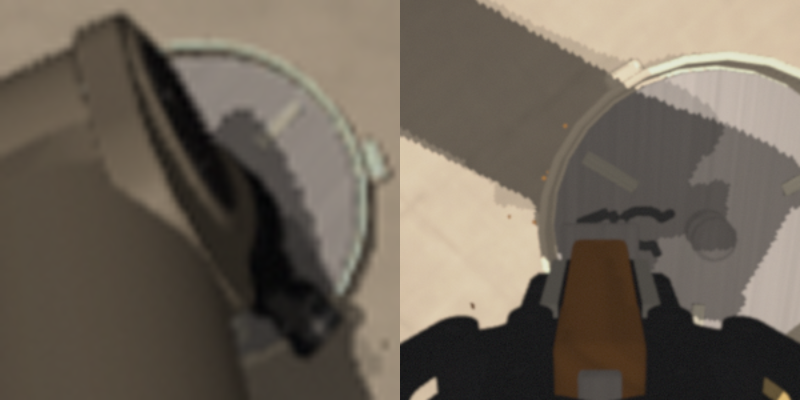

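The spindle at (712,233) is bare. The ring lies off it, with its arms at about (600–670,213) and (650,250), partly behind the guard. I'll back off 2 mm so the toe clears the bar, then lift slowly.

step_arm --pt "0 1 0 0 0 0 10" --pt "0 2 0 0 0 0 10" --pt "0 2 0 0 0 0 10" --pt "0 2 -2 0 0 0 10" --pt "0 2 -4 0 0 0 10" --pt "0 2 -6 0 0 0 10" --pt "0 2 -8 0 0 0 10" --pt "0 2 -10 0 0 0 10"

```text
clock: 24.4
tcp_pos: [0.5195, 0.0207, 0.1117]
orientation: [1.046, 2.962, 0.0]
contact_force: [-0.3, -0.6, -0.7]
grip_width: 0.0206
gripper_force: 108.6
```

step_arm --pt "0 0 -4 0 0 0 10" --pt "0 0 -8 0 0 0 10" --pt "0 0 -14 0 0 0 10" --pt "0 0 -24 0 0 0 10" --pt "0 0 -40 0 0 0 10" --pt "0 0 -60 0 0 0 10" --pt "0 0 -60 0 0 0 10"

```text
clock: 25.1
tcp_pos: [0.5214, 0.0212, 0.1744]
orientation: [1.044, 2.958, 0.003]
contact_force: [0.6, -0.8, -1.7]
grip_width: 0.0206
gripper_force: 108.8
```

```bash
cat > ring2.py <<'E'
from h import *
import pickle
f=r.grab_frame("wrist"); o=r.get_obs(); P=pts(f); im=f["image"].astype(float); print(o["tcp_pos"],o["contact_force"],o["clock"])
pickle.dump((f,o),open("w9.pkl","wb"))
v=P-[.5538,.0613,0]; d=np.hypot(v[...,0],v[...,1]); bl=cv2.blur(im.max(-1),(25,25))
m=((d<.07)&(d>.012)&(v[...,2]>.0415)&(v[...,2]<.056)).astype(np.uint8)
n,l,s,c=cv2.connectedComponentsWithStats(m)
for i in range(1,n):
    if s[i,4]>25:
        q=v[l==i]*1000; print("comp",s[i],"mean",q.mean(0).round(1),"z10/50/90",np.percentile(q[:,2],[10,50,90]).round(1),[np.round(a,1) for a in cv2.minAreaRect(q[:,:2].astype(np.float32))])
E
python3 ring2.py
```

```text
[0.52049558 0.02084739 0.1729325 ] [ 0.05258297  0.71467273 -2.74284315] 25.15
comp [238 172  56  29 648] mean [-28.6 -33.2  43. ] z10/50/90 [42. 43. 44.] [array([-26.9, -32.5]), array([49. , 25.6]), np.float64(47.6)]
```

The ring lies flat (its top is 42–44 mm above the worktop, i.e. on the disc). Its spring part is about 29 mm from the spindle. Now I'll go back to the block, stopping 40 mm short to measure it alongside the held pick.

```bash
python3 - <<'E'
from h import *
to([.512,-.28,.175],84.8)
E
```

```text
to [0.512, -0.28, 0.175] 84.8 shift [-182.3 -239.4   -2.1] turn [0.0031 0.0015 0.9825]
```

step_arm --pt "-182 -239 -10 0 0 0.982 10" --pt "-182 -239 -10 0 0 0.982 10" --pt "-182 -239 -10 0 0 0.982 10" --pt "-182 -239 -5 0 0 0.982 10" --pt "-182 -239 -2 0 0 0.982 10" --pt "-182 -239 -2 0 0 0.982 10" --pt "-182 -239 -2 0 0 0.982 10" --pt "-182 -239 -2 0 0 0.982 10"

```text
clock: 25.95
tcp_pos: [0.5099, -0.2809, 0.1722]
orientation: [-2.322, -2.114, 0.002]
contact_force: [0.9, 0.6, -1.8]
grip_width: 0.0208
gripper_force: 108.8
```

step_arm --pt "0 0 0 0 0 0 10" --pt "0 0 0 0 0 0 10" --pt "0 0 0 0 0 0 10" --pt "0 0 0 0 0 0 10" --pt "0 0 0 0 0 0 10"

```text
clock: 26.45
tcp_pos: [0.5112, -0.2792, 0.1735]
orientation: [2.318, 2.12, 0.0]
contact_force: [0.5, -0.0, -0.6]
grip_width: 0.0205
gripper_force: 108.8
```

```bash
cat > blk.py <<'E'
from h import *
F=[];ps=[]
for _ in range(4): F.append(r.grab_frame("wrist")); o=r.get_obs(); ps.append(o["tcp_pos"])
f=F[-1]; p=np.mean(ps[1:],0); T=cv2.Rodrigues(o["orientation"])[0]; print(p,(np.std(ps,0)*1000).round(2),np.degrees(np.arctan2(T[1,0],T[0,0])).round(2),o["clock"])
P=pts(f); q=(P-p)@T*1000; im=np.mean([x["image"].astype(float) for x in F],0)
m=(im.max(-1)<70)&(np.abs(P[...,2]-.0497)<.003)&(np.hypot(P[...,0]-.512,P[...,1]+.239)<.055)
a=q[m]; print("block top in tool",len(a),np.percentile(a,[1,99],axis=0).round(1).tolist(),[np.round(x,1) for x in cv2.minAreaRect(a[:,:2].astype(np.float32))],"z",np.median(P[m][:,2]).round(4))
# hole: below-top pixels or missing inside block
c=np.array(cv2.minAreaRect(a[:,:2].astype(np.float32))[0]); w=c@T[:2,:2].T/1000+p[:2]; print("block centre world",w.round(4))
h=q[(np.abs(q[...,2]+10)<20)&(np.abs(q[...,1])<13)&(np.abs(q[...,0]-11)<3)&(im[...,0]>im[...,2]*1.8)]
px=np.array([np.median(h[:,0])-11,np.percentile(h[:,1],[2,98]).mean()]); print("handle axis tool",px.round(2),"-> shift",(c-px).round(2))
E
python3 blk.py
```

```text
[ 0.51109401 -0.27948603  0.17350656] [0.03 0.09 0.01] 84.86 26.65
block top in tool 5164 [[9.9, -31.5, 122.4], [72.6, 31.1, 125.9]] [array([40.7, -0.3]), array([64.2, 63.8]), np.float64(90.0)] z 0.0495
block centre world [ 0.5144 -0.2389]
handle axis tool [0.67 2.05] -> shift [40.02 -2.39]
```

Block and tool are squarely aligned, and the shift needed is (40.0, −2.4) mm. That matches the pose where I grasped it (0.512, −0.239).

step_arm --pt "20 -1.2 0 0 0 0 10" --pt "40 -2.4 0 0 0 0 10" --pt "40 -2.4 25 0 0 0 10" --pt "40 -2.4 50 0 0 0 10" --pt "40 -2.4 65 0 0 0 10" --pt "40 -2.4 75 0 0 0 10" --pt "40 -2.4 80 0 0 0 10" --pt "40 -2.4 80 0 0 0 10"

```text
clock: 27.45
tcp_pos: [0.5123, -0.2396, 0.0932]
orientation: [-2.319, -2.119, 0.0]
contact_force: [0.1, -0.6, -1.3]
grip_width: 0.0208
gripper_force: 108.8
```

```bash
python3 blk.py; python3 - <<'E'
from h import *
to([.512,-.2393,.0705],84.8)
E
```

```text
[ 0.51290324 -0.23979271  0.0942552 ] [0.12 0.04 0.2 ] 84.84 27.65
block top in tool 5118 [[-14.1, -29.2, 43.2], [33.2, 32.7, 46.8]] [array([8.6, 1.8]), array([63.8, 49.8]), np.float64(89.9)] z 0.0495
block centre world [ 0.5155 -0.2314]
handle axis tool [0.66 2.11] -> shift [ 7.94 -0.31]
to [0.512, -0.2393, 0.0705] 84.8 shift [ 0.4 -1.  23.8] turn [0.0016 0.0005 0.0006]
```

step_arm --pt "0.5 -0.4 3 0 0 0 10" --pt "0.5 -0.4 6 0 0 0 10" --pt "0.5 -0.4 9 0 0 0 10" --pt "0.5 -0.4 12 0 0 0 10" --pt "0.5 -0.4 15 0 0 0 10" --pt "0.5 -0.4 18 0 0 0 10" --pt "0.5 -0.4 20 0 0 0 10" --pt "0.5 -0.4 21 0 0 0 10"

```text
clock: 28.45
tcp_pos: [0.5118, -0.2389, 0.0721]
orientation: [-2.319, -2.119, 0.0]
contact_force: [0.3, -0.1, -0.7]
grip_width: 0.0206
gripper_force: 108.8
```

step_arm --pt "0 0 0.7 0 0 0 10" --pt "0 0 1.4 0 0 0 10" --pt "0 0 1.4 0 0 0 10"

```text
clock: 28.75
tcp_pos: [0.5119, -0.239, 0.071]
orientation: [2.319, 2.119, -0.0]
contact_force: [-0.9, -0.4, -0.5]
grip_width: 0.0209
gripper_force: 108.8
```

```bash
python3 st.py
```

```text
tcp [ 0.512  -0.239   0.0711] yaw 84.84 F world [-0.2 -0.  -1.4] tool [-0.  -0.2  1.4] tip z 0.0106 t 28.95
pull dir in tool [-0.831 -0.557  0.   ] F along pull 0.1 pick axis from spindle [ -42.954846   -300.48994928] 0.02087013104425033
```

step_arm --pt "0 0 0.4 0 0 0 10" --pt "0 0 0.7 0 0 0 10" --pt "0 0 0.7 0 0 0 10" --pt "0 0 0.7 0 0 0 26" --pt "0 0 0.7 0 0 0 40" --pt "0 0 0.7 0 0 0 60" --pt "0 0 0.7 0 0 0 70" --pt "0 0 0.7 0 0 0 70"

```text
clock: 29.75
tcp_pos: [0.512, -0.239, 0.0704]
orientation: [2.319, 2.119, 0.0]
contact_force: [0.0, 0.2, -0.7]
grip_width: 0.0703
gripper_force: 0.0
```

step_arm --pt "0 0 -20 0 0 0 70" --pt "0 0 -50 0 0 0 70" --pt "0 0 -90 0 0 0 70" --pt "0 0 -130 0 0 0 70" --pt "0 0 -130 0 0 0 70" --pt "0 0 -130 0 0 0 70" --pt "0 0 -130 0 0 0 70"

```text
clock: 30.45
tcp_pos: [0.511, -0.2388, 0.1992]
orientation: [-2.318, -2.118, 0.002]
contact_force: [0.2, -1.1, -0.8]
grip_width: 0.0699
gripper_force: 0.0
```

```bash
cat > pk.py <<'E'
from h import *
f=r.grab_frame("wrist"); o=r.get_obs(); print(o["tcp_pos"],o["clock"]); P=pts(f); im=f["image"]; z=P[...,2]; near=np.hypot(P[...,0]-.512,P[...,1]+.239)<.06
for n,m in [("blocktop",near&(z>.045)&(z<.0525)&(im.max(-1)<90)),("guard",near&(z>.0525)&(z<.058)),("handletop",near&(z>.122)&(z<.14))]:
    q=P[m]; print(n,len(q),[np.round(a,1) for a in cv2.minAreaRect((q[:,:2]*1000).astype(np.float32))],np.median(q[:,2]).round(4))
to([.52,.02,.2],84.8)
E
python3 pk.py
```

```text
[ 0.51092607 -0.23867618  0.19888477] 30.5
blocktop 2784 [array([ 514.5, -238.5]), array([63.8, 64. ]), np.float64(84.6)] 0.0495
guard 336 [array([ 513.7, -237.8]), array([31.2, 31.6]), np.float64(85.6)] 0.0536
handletop 901 [array([ 514.1, -237.8]), array([21.5, 21.8]), np.float64(84.3)] 0.1294
to [0.52, 0.02, 0.2] 84.8 shift [258.4 -14.2  -0.9] turn [-0.0025 -0.0007  0.0008]
```

The pick is seated: the guard is on the block's top, it stands upright and is centred within 1 mm. Now a last check of the ring from above.

step_arm --pt "258 -14 -1 0 0 0 70" --pt "258 -14 -1 0 0 0 70" --pt "258 -14 -1 0 0 0 70" --pt "258 -14 -1 0 0 0 70" --pt "258 -14 -1 0 0 0 70" --pt "258 -14 -1 0 0 0 70" --pt "258 -14 -1 0 0 0 70" --pt "258 -14 -1 0 0 0 70"

```text
clock: 31.3
tcp_pos: [0.5207, 0.0178, 0.2004]
orientation: [-2.32, -2.117, 0.003]
contact_force: [-0.1, -1.1, 0.0]
grip_width: 0.0698
gripper_force: 0.0
```

step_arm --pt "0 0 0 0 0 0 70" --pt "0 0 0 0 0 0 70" --pt "0 0 0 0 0 0 70" --pt "0 0 0 0 0 0 70"

```text
clock: 31.7
tcp_pos: [0.5212, 0.0186, 0.2013]
orientation: [2.32, 2.118, -0.0]
contact_force: [-0.7, -0.5, 0.6]
grip_width: 0.07
gripper_force: 0.0
```

```bash
python3 ring2.py; python3 - <<'E'
from h import *
import pickle
f,o=pickle.load(open("w9.pkl","rb")); P=pts(f); v=(P-[.5538,.0613,0])*1000
a=np.radians(-129); s=v[...,0]*np.cos(a)+v[...,1]*np.sin(a); l=-v[...,0]*np.sin(a)+v[...,1]*np.cos(a)
m=(v[...,2]>41.5)&(v[...,2]<56)&(s>13)&(s<72)&(np.abs(l)<26)
H,_,_=np.histogram2d(s[m],l[m],bins=[np.arange(12,72,2.5),np.arange(-25,26,2.5)])
for i,row in enumerate(H): print("%4.1f"%(12+2.5*i),"".join("#" if x>6 else "+" if x>1 else "." for x in row))
print("ring z sides",[np.median(v[...,2][m&(s>x)&(s<x+8)]).round(1) for x in (16,24,32,40,48,56)])
E
```

```text
[0.52117411 0.01877805 0.20136168] [ 0.03278307 -0.13229095  0.49358088] 31.75
comp [241 144  41  48 546] mean [-28.  -32.7  42.9] z10/50/90 [42.  42.9 43.9] [array([-26.9, -32.6]), array([48.6, 26.5]), np.float64(46.4)]
12.0 ....................
14.5 ....................
17.0 .....+#.............
19.5 .....+#+............
22.0 ......+#+.....++....
24.5 .....+++....+#++....
27.0 .....++.....+#+.....
29.5 .....#+.....+#......
32.0 .....++.....++......
34.5 ....+++....+#+......
37.0 .....+#....+++......
39.5 .....++++++#+.......
42.0 ......+###++........
44.5 ......++#++++.......
47.0 ......+#+.+#+.......
49.5 .....++....+#+......
52.0 .....+#+...+++......
54.5 ......+#+...+#......
57.0 ......+++.+++++.....
59.5 ......+++++#++......
62.0 .......++#++........
64.5 .......++...........
67.0 ....................
ring z sides [np.float64(43.1), np.float64(42.9), np.float64(43.0), np.float64(43.1), np.float64(42.7), np.float64(42.7)]
```

The ring lies flat (z is even along its length). Its pin is about 43.5 mm from the spindle, so its centre is about 30 mm away. Handing in.

```bash
python3 -c "
from bench import r; print(r.hand_in())"
```

```text
the job is handed in; nothing more can be done
None
```

The job is handed in, but the hand-in call returned no verdict: the ring lies flat on the blade disc about 30 mm from the spindle, the pick stands released in its block, and the arm never went near the ramekin or the timer.

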